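# Weigh the part-used tin on the baker's scale

## Task

Find out how much is left in the tin: stand it upright on the round dish of the baker's scale and bring the scale into balance, so that it comes to rest with its pointer between the two black marks. If the sliding poise alone cannot balance it, set the loose weight that suits on the square platform first and slide the poise along its rail for the rest; weights that you do not use stay in their box. Keep the tin upright, and leave the other things round the scale where they are.

Things in the scene. Friction and masses are not known exactly. Their poses are not given: they have to be found in the camera images.
- scale: white baker's scale, fixed while you work: casing 125 x 310 mm, top 64 mm high; origin under its centre, z up, -x its front (rail side), +y its left end (dish). A 30 mm wide post with the index plate stands in the middle, 183 mm high. The pans stay level and move straight up and down, one against the other; a load counts the same anywhere on its pan. Empty, with the poise at 0, it balances
- beam (a joint): tilt of the beam, rad, stops at -0.12 and 0.12: 0 = level, pointer between the two black marks on the index plate; positive = dish (tin) side high, platform side too heavy; negative = tin side too heavy. Proportional to the imbalance, about 45 g brings it to a stop. It swings softly and settles in about a second
- poise (a joint): position of the sliding poise on the rail, m: 0 = left end (dish side), 0.15 = right end (platform side). Every mm counts as 1 g on the platform side (0 to 150 g). It slides with about 0.5 N of friction and stays where it is left
- poise_knob (a point): top centre of the poise's upright round steel knob: 16 mm in diameter over its upper 31 mm, below that a 10 mm neck; 40 mm below this point begins the block, 26 mm long along the rail, 22 mm wide. The rail runs along the scale's y, 105 mm in front of its centre, 75 mm high; this point is 130 mm high, up to 10 mm more or less as the beam tilts. Moving to the scale's -y adds weight
- dish_top (a point): middle of the flat floor of the round aluminium goods dish (inner floor 108 mm across, rim 6 mm higher, 128 mm across); 105 mm high when level, 14 mm up or down at the stops; its frame is that of the scale
- platform_top (a point): middle of the top of the square flat aluminium weight platform, 112 x 112 mm; 105 mm high when level, 14 mm up or down at the stops; its frame is that of the scale
- tin: the closed, part-used tin, a plain cylinder 57 mm in diameter and 72 mm high, printed label and gold-coloured lid; origin at the centre of its underside, z up. It weighs between 45 and 295 g: the amount left differs every time and cannot be seen
- weight_box: low wooden box of the weights, fixed to the worktop while you work: 206 x 76 x 18 mm high, walls 5 mm, three compartments in a row along its own x; origin under its centre
- weight_100: 100 g steel weight, the smallest: body 27 mm in diameter and 22 mm high, round grip knob above it 15 mm in diameter, from 32 to 42 mm height; origin at the centre of its underside
- weight_200: 200 g steel weight, the middle one: body 36 mm in diameter and 28 mm high, grip knob 17 mm in diameter, from 38 to 48 mm height; origin at the centre of its underside
- weight_500: 500 g steel weight, the largest: body 49 mm in diameter and 38 mm high, grip knob 20 mm in diameter, from 48 to 58 mm height; origin at the centre of its underside
- white_bowl: small white bowl of pasta, 98 mm across, 61 mm high, a bystander; origin at the centre of its underside
- timer: round kitchen timer with a red crown, 61 mm across, 46 mm high, a bystander; origin at the centre of its underside
- spice_jar: spice jar with a red cap, 47 mm across, 97 mm high, a bystander; origin at the centre of its underside
- small_glass: small drinking glass, 49 mm across, 62 mm high, a bystander; origin at the centre of its underside
Things that resemble listed ones, but are neither listed nor needed, are in the scene too. What is shaped like the weight_100 but turquoise or yellow is not meant. What is shaped like the weight_200 but purple is not meant.

How it is judged:
By the outcome, as a careful person would: the job done as asked, in the order asked, and still so for the second after the job is handed in, with the robot touching nothing.
It also fails if it takes over 72 s, if anything falls off the work surface, if the arm or the gripper's body presses on something with over 40 N, if the wrist force passes 120 N, or if a joint passes its speed limit or range.

## Robot

A 6-joint arm with a two-finger parallel gripper is mounted at the origin on a cart in front of the work surface, level with it; the furniture and walls round the work are solid. World frame = base frame: x ahead of the robot, y to its left, z up, the work surface at z = 0. Lengths are in m, angles in rad, forces in N, time in s.
With the tool pointing down it reaches from about 0.4 to 0.925 m from the base axis. Payload 12.5 kg.
Tool frame: the origin (TCP) lies midway between the tips of the shut fingers; the grasp point (between the pads) lies 19 mm behind it (grasp_offset is the distance from the TCP to the grasp point, in m); z points along the fingers, y is the line along which they close (so a half turn about z gives the same grasp; the last joint's range is limited). The gripper opens to 95 mm and grips with 3 to 60 N. Pads are 20 mm wide; open, the fingers measure 119 mm over their backs; the gripper's body (75 mm by 180 mm) begins 59 mm behind the grasp point.
Start: joints at [-1.224, 0.491, 1.559, -0, 1.092, -0.106], TCP at [0.273, -0.562, 0.215] pointing down, gripper open.
Joint ranges: [-3.1, 3.1], [-0.84, 2.19], [0.05, 2.79], [-1.13, 4.28], [0.06, 2.93], [-2.69, 2.69]. Speed limits (rad/s): [2.22, 2.22, 2.79, 3.14, 3.14, 3.14].

## Interface

Orientations are given as a rotation vector (axis times angle).
In Python, from workcell import * gives the robot as it stands. The module is installed in compiled form; this text tells all that it offers.
- The arm moves only by the shell command python3 -m pendant 'ROWS' [OPENING] [FORCE]. ROWS is JSON, a list that holds one entry, the list of rows, each a list of 4 numbers: the shift along the tool's x, y, z scaled (see below), then the turn about the tool's z scaled (see below). A call has 1 to 10 rows; each row shifts and turns the commanded pose from where the row before left it, along the tool's axes as they then stand; what a row does not reach is not made up. The controller multiplies each number of a shift by 250 mm and each number of a turn by 2 pi rad. A row lasts 1/10 s, in which the tool goes at most 50 mm and 8.59 degrees, less where a joint would pass 70% of its speed; a pose out of reach is approached as far as the arm can. A call with a number of a shift or a turn outside -1 to 1 is refused whole. A call with a gripper value outside its range is refused whole. OPENING is the opening, from 0 (shut) to 1 (fully open), set as the call begins (- or left out, the last holds). The fingers move at their own pace and stop on an object; FORCE is the grip in N (left out, the last holds). Time passes only in rows, so rows that do not move let the fingers close. It gives the time, the measured TCP pose, the force, the opening and the grip force at its end, in the units of the state.
- observe(): the state, without advancing time (a new reading comes with each control period).
- snapshot(name): name is "side" or "top"; returns the picture (400x640x3 uint8, red, green, blue); there is no depth.
- camera_params(name): a dict with "fx", "fy", "cx", "cy" (pixels), "R" (3x3) and "t" (3): a world point X has camera coordinates R X + t. Camera axes: x right, y down, z forward; pixel columns grow to the right and rows downward; lengths in m; the calibration is good to about 2 mm. A picture is of the moment at which its call begins. camera_params takes no time and is no camera call.
- sign_off(): hands the job in; it is judged then, once.
The state is a dict: "t": time; "joint_positions": joint angles; "dq": joint speeds; "tau": joint torques, N m; "eef_pos": TCP position; "tcp_rot": TCP orientation; "ft_force": force on the tool from outside, world axes, zero at the start; "torque": the same for the moment, N m; "opening": opening from 0.0 (shut) to 1.0 (fully open); "grasp_force": force on a finger pad.
Only numpy, scipy, OpenCV 4.12 (cv2) and the standard library are available. Lean on these libraries where they do the work, as an engineer would, in place of code of your own. Each camera call takes 0.05 s, during which the arm holds its last target. There are 200 camera calls.

## Working session

There is one attempt and no reset: what is moved stays moved. The work goes in short steps, Python scripts to look and compute and a shell command to move; the robot and the scene stay as the last step left them, time stands still between calls to the robot, and variables do not carry over. Pictures are saved under pics/ and viewed, at most 10 in all, crops included, and the job is handed in when it is done.

```bash
mkdir -p pics
python3 - <<'E'
from workcell import *
import cv2,numpy as np
for n in ["side","top"]:
    im=snapshot(n); cv2.imwrite(f"pics/{n}0.png",im[:,:,::-1]); p=camera_params(n)
    R=np.array(p["R"]);print(n,p["fx"],p["fy"],p["cx"],p["cy"],np.round(R,3).tolist(),np.round(-R.T@np.array(p["t"]),3))
s=observe();print(s["t"],s["eef_pos"],s["tcp_rot"],s["opening"],s["ft_force"])
E
```

```text
side 452.19770491351215 452.19770491351215 318.31854962145076 208.0176958991664 [[0.953, -0.301, 0.026], [-0.131, -0.49, -0.862], [0.272, 0.818, -0.506]] [ 0.159 -1.171  0.821]
top 474.216155844115 474.216155844115 318.537294001743 201.7047349763418 [[0.003, -1.0, 0.016], [-0.99, -0.005, -0.142], [0.142, -0.015, -0.99]] [ 0.38  -0.021  1.329]
0.1 [ 0.27337639 -0.56179096  0.21413038] [-3.06046412e+00 -7.05006991e-01  1.90081869e-04] 1.0016461798416394 [-0.12969482  0.70317442  0.32001704]
```

View pics/top0.png

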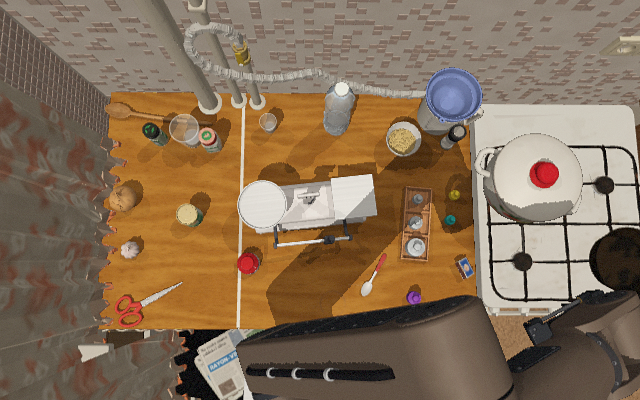

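View pics/side0.png

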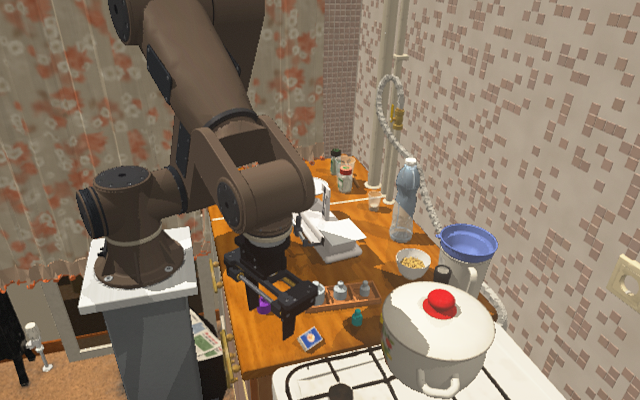

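Top view: gold-lidded tin at about (189,214), dish (262,204), platform (353,196), poise on the rail near (330,239), and weight box (416,225). The weights in the box are at (417,200), (416,222) and (417,246). Lookalikes are yellow (454,195), turquoise (451,220) and purple (414,298). In the side view the arm hides the tin.

```bash
cat > h.py <<'E'
from workcell import *
import cv2,numpy as np
def ray(n,u,v):
    p=camera_params(n);R=np.array(p["R"]);t=np.array(p["t"])
    return -R.T@t, R.T@np.array([(u-p["cx"])/p["fx"],(v-p["cy"])/p["fy"],1])
def plane(n,u,v,z):
    c,d=ray(n,u,v); return c+d*(z-c[2])/d[2]
def proj(n,X):
    p=camera_params(n);c=np.array(p["R"])@X+np.array(p["t"]);return p["fx"]*c[0]/c[2]+p["cx"],p["fy"]*c[1]/c[2]+p["cy"]
def tri(*obs):  # (name,u,v)
    A=np.zeros((3,3));b=np.zeros(3);L=[]
    for o in obs:
        c,d=ray(*o);d=d/np.linalg.norm(d);P=np.eye(3)-np.outer(d,d);A+=P;b+=P@c;L.append((c,P))
    X=np.linalg.solve(A,b);return X,[float(np.linalg.norm(P@(X-c))) for c,P in L]
def go(target,yaw=None):  # tool-axis shift from current TCP to world target, mm and in units
    s=observe();R=cv2.Rodrigues(np.array(s["tcp_rot"]))[0];d=R.T@(np.array(target)-s["eef_pos"])
    h=np.arctan2(R[1,0],R[0,0]);print("tool d mm",np.round(d*1e3,1),"units",np.round(d/.25,3),"heading",round(float(h),4),"t",s["t"],"tcp",np.round(s["eef_pos"],4))
def st():
    s=observe();print(round(s["t"],2),np.round(s["eef_pos"],4),"op",round(s["opening"]*95,1),"gf",round(s["grasp_force"],1),np.round(s["ft_force"],1))
E
python3 - <<'E'
from h import *
im=cv2.imread("pics/top0.png")
c=im[90:320,100:480]; cv2.imwrite("pics/c1.png",cv2.resize(c,None,fx=2.1,fy=2.1,interpolation=cv2.INTER_CUBIC))
for k,u,v,z in [("tin",189,214,.072),("dish",262,204,.111),("plat",353,196,.105),("w100",417,200,.042),("w200",416,222,.048),("w500",417,246,.058),("railL",275,239,.075),("railR",351,238,.075),("poise",330,239,.13)]:
    print(k,np.round(plane("top",u,v,z),3))
E
```

```text
tin [0.526 0.304 0.072]
dish [0.548 0.107 0.111]
plat [ 0.571 -0.13   0.105]
w100 [ 0.571 -0.312  0.042]
w200 [ 0.51  -0.306  0.048]
w500 [ 0.444 -0.305  0.058]
railL [0.46  0.074 0.075]
railR [ 0.464 -0.126  0.075]
poise [ 0.457 -0.069  0.13 ]
```

View pics/c1.png

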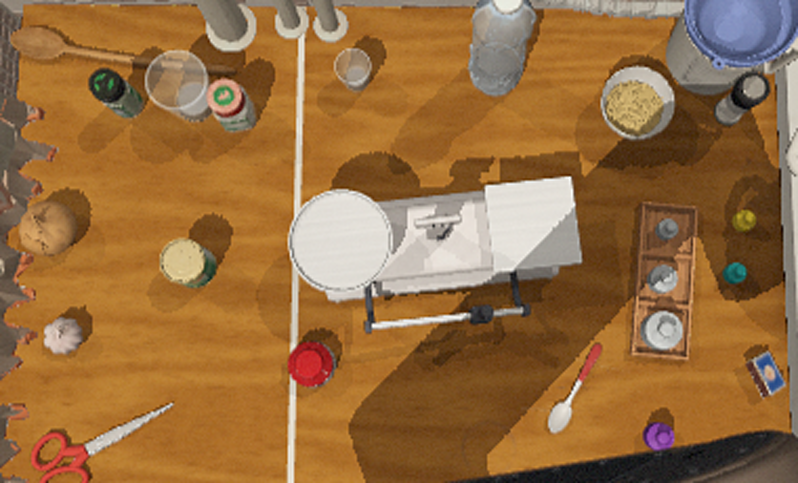

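Choice of target: the only gold-lidded cylinder is at (189,214). The red timer (248,263), the spice jar (209,140) and the green-capped jar (153,133) don't fit the description. Next I lift and align the tool with the scale.

```bash
python3 - <<'E'
from h import *
f=lambda u,v:(u/2.1+100,v/2.1+90)
a=plane("top",*f(368,327),.085);b=plane("top",*f(527,311),.085);print(a,b,np.arctan2((a-b)[0]*-1,(a-b)[1]))
E
python3 -m pendant '[[[0,0,-0.16,0.019],[0,0,-0.16,0.019],[0,0,-0.16,0.0187]]]' 1 10
python3 -c "
from h import *
go([.45,-.1,.33])"
```

```text
[0.44203137 0.07261137 0.085     ] [ 0.46271747 -0.12550403  0.085     ] 0.10403739905239098
t: 0.4
eef_pos: [0.2733, -0.5618, 0.3357]
tcp_rot: [-3.137, -0.144, 0.0]
ft_force: [-0.0, -0.9, 0.4]
opening: 0.998
grasp_force: 0.0
tool d mm [ 218.2 -443.7    6.1] units [ 0.873 -1.775  0.024] heading 0.0916 t 0.4 tcp [ 0.2733 -0.5618  0.3357]
```

```bash
python3 -m pendant '[[[0.087,-0.177,0,0],[0.087,-0.177,0,0],[0.087,-0.177,0,0],[0.087,-0.177,0,0],[0.087,-0.177,0,0],[0.087,-0.177,0,0],[0.087,-0.177,0,0],[0.087,-0.177,0,0],[0.087,-0.177,0,0],[0.087,-0.177,0,0]]]'
python3 -c "
from h import *
go([.45,.22,.33])"
```

```text
t: 1.4
eef_pos: [0.4474, -0.0986, 0.3346]
tcp_rot: [3.138, 0.151, 0.0]
ft_force: [1.2, 0.3, -0.5]
opening: 1.001
grasp_force: 0.0
tool d mm [  33.2 -316.9    4.6] units [ 0.133 -1.268  0.018] heading 0.0964 t 1.4 tcp [ 0.4474 -0.0986  0.3346]
```

```bash
python3 -m pendant '[[[0.019,-0.18,0,0],[0.019,-0.18,0,0],[0.019,-0.18,0,0],[0.019,-0.18,0,0],[0.019,-0.18,0,0],[0.019,-0.18,0,0],[0.019,-0.18,0,0],[0,0,0,0]]]'
python3 - <<'E'
from h import *
st()
for n in ["side","top"]:
    im=snapshot(n)[:,:,::-1]; cv2.imwrite(f"pics/{n}1.png",im)
im=cv2.imread("pics/side1.png")
print([proj("side",np.array(X)) for X in ([.526,.304,.072],[.57,-.31,.042],[.457,-.07,.13])])
cv2.imwrite("pics/c2.png",cv2.resize(im[150:350,240:440],None,fx=3,fy=3,interpolation=cv2.INTER_CUBIC))
E
```

```text
t: 2.2
eef_pos: [0.4494, 0.2201, 0.334]
tcp_rot: [-3.137, -0.159, 0.001]
ft_force: [-0.5, -0.1, -0.2]
opening: 0.999
grasp_force: 0.0
2.2 [0.4494 0.2201 0.334 ] op 94.9 gf 0.0 [-0.5 -0.1 -0.2]
[(np.float64(288.00037630911294), np.float64(174.63969873948898)), (np.float64(360.4416479552259), np.float64(281.3071087390447)), (np.float64(296.3113123777329), np.float64(214.01307235473453))]
```

View pics/c2.png

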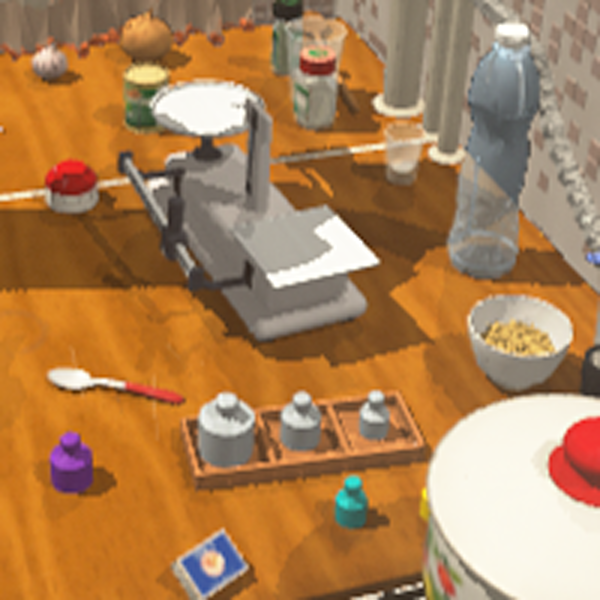

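The side crop shows the tin lid at full-image (289,175) beside the dish. The weight knobs are at about (365,282), (341,282) and (316,283), and the dish is high because the poise is off zero.

Run:
```python
from h import *
def blob(fn,x0,y0,x1,y1,lo,hi):
    im=cv2.imread(fn)[y0:y1,x0:x1];m=cv2.inRange(cv2.cvtColor(im,cv2.COLOR_BGR2HSV),lo,hi)
    c=max(cv2.findContours(m,cv2.RETR_EXTERNAL,cv2.CHAIN_APPROX_NONE)[0],key=cv2.contourArea)
    e=cv2.fitEllipse(cv2.convexHull(c));print(fn,cv2.contourArea(c),np.round(e[0],1)+[x0,y0],np.round(e[1],1));return e[0][0]+x0,e[0][1]+y0
a=blob("pics/top0.png",170,195,210,235,(17,60,140),(35,190,255))
b=blob("pics/side1.png",278,165,300,186,(20,60,130),(35,200,255))
for A in (a,(189.,214.3)):
  for B in (b,(289.2,175.3)):
    print(tri(("top",*A),("side",*B)))
print("dish")
d=blob("pics/top1.png",225,170,300,240,(0,0,185),(180,60,255))
for n,T,S in [("w100",(417.5,198.5),(365.3,282)),("w200",(416,221),(340.7,282.5)),("poise",(329.5,238.5),(298.7,207))]:
    print(n,tri(("top",*T),("side",*S)))
```

```text
pics/top0.png 345.0 [185.6 213.6] [22.3 22.4]
pics/side1.png 67.0 [287.7 175.5] [ 9.2 15. ]
(array([0.52775198, 0.315256  , 0.0626319 ]), [0.00024318153029779849, 0.00024318153029778537])
(array([0.53048862, 0.31443702, 0.06351557]), [0.0026510764573727794, 0.002651076457373054])
(array([0.52518297, 0.30476799, 0.06798154]), [0.00027602383694798533, 0.0002760238369481924])
(array([0.52790194, 0.30396127, 0.06885521]), [0.002597854944756221, 0.0025978549447562265])
dish
pics/top1.png 1418.5 [256.5 208.4] [51.4 67.5]
w100 (array([ 0.57866296, -0.31468385,  0.04077341]), [0.0033128552909535047, 0.0033128552909537645])
w200 (array([ 0.51350074, -0.30660008,  0.04772795]), [0.0011174279016434585, 0.001117427901643596])
poise (array([ 0.46087758, -0.06748078,  0.1515686 ]), [0.003879322083717504, 0.0038793220837174676])
```

Run:
```python
from h import *
im=cv2.imread("pics/top0.png");h=cv2.cvtColor(im,cv2.COLOR_BGR2HSV)
for r in (206,210,214,218): print(r,[tuple(map(int,p)) for p in h[r,172:206]])
a=cv2.resize(im[190:240,165:225],None,fx=6,fy=6,interpolation=cv2.INTER_CUBIC)
b=cv2.resize(im[215:265,295:355],None,fx=6,fy=6,interpolation=cv2.INTER_CUBIC)
cv2.imwrite("pics/c3.png",np.hstack([a,b]))
```

```text
206 [(17, 191, 180), (17, 185, 182), (16, 187, 181), (16, 189, 177), (16, 187, 180), (17, 186, 181), (16, 186, 184), (18, 142, 199), (20, 109, 171), (20, 97, 161), (20, 93, 178), (21, 92, 205), (21, 89, 210), (21, 93, 211), (21, 85, 209), (21, 88, 212), (21, 87, 210), (21, 89, 211), (22, 92, 210), (21, 92, 208), (21, 98, 198), (21, 96, 208), (22, 92, 156), (17, 169, 101), (15, 206, 119), (15, 196, 120), (14, 184, 119), (15, 187, 120), (15, 181, 121), (16, 190, 117), (16, 191, 116), (17, 211, 117), (14, 179, 121), (15, 180, 119)]
210 [(15, 190, 168), (16, 199, 165), (16, 201, 165), (16, 203, 168), (17, 169, 180), (19, 105, 150), (21, 102, 173), (21, 90, 210), (21, 81, 216), (22, 91, 212), (21, 89, 212), (21, 84, 213), (21, 89, 216), (21, 88, 211), (20, 85, 206), (21, 86, 213), (21, 88, 215), (22, 90, 213), (21, 85, 214), (21, 88, 217), (21, 89, 211), (22, 87, 214), (21, 86, 216), (21, 97, 181), (22, 94, 192), (24, 35, 116), (25, 25, 114), (21, 32, 112), (21, 78, 118), (16, 207, 90), (15, 195, 111), (16, 206, 109), (15, 198, 107), (15, 197, 110)]
214 [(16, 202, 168), (15, 189, 171), (1
[... 296 characters left out ...]
3), (21, 85, 216), (22, 82, 212), (20, 92, 200), (24, 107, 124), (61, 98, 73), (52, 68, 86), (46, 64, 87), (46, 58, 84), (25, 85, 93), (14, 209, 99), (17, 233, 93), (14, 178, 90)]
218 [(17, 196, 174), (17, 196, 176), (16, 194, 176), (16, 191, 179), (19, 129, 206), (21, 96, 162), (20, 92, 192), (21, 85, 218), (22, 87, 215), (21, 86, 213), (21, 91, 211), (21, 89, 217), (22, 92, 217), (21, 85, 218), (22, 87, 214), (21, 83, 212), (21, 86, 216), (21, 83, 219), (21, 84, 215), (22, 86, 213), (21, 87, 217), (22, 90, 218), (21, 85, 219), (21, 94, 220), (21, 108, 153), (57, 124, 66), (62, 74, 69), (44, 78, 75), (61, 84, 67), (68, 111, 60), (33, 116, 68), (16, 195, 144), (17, 205, 175), (17, 189, 173)]
```

View pics/c3.png

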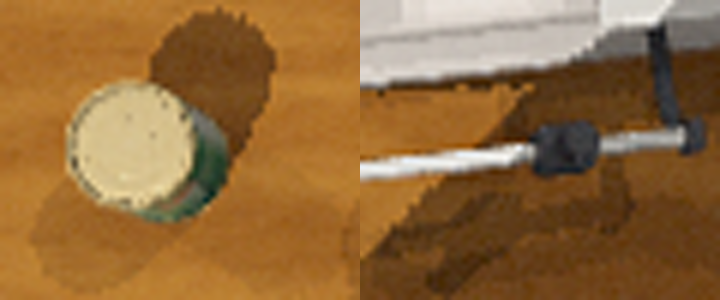

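Left half: the lid circle is centred at about (186.4,213.8). Right half: the poise block is at about (329.7,239.5), far along the rail.

Run:
```python
from h import *
X=plane("top",186.4,213.8,.07);print(X, tri(("top",186.4,213.8),("side",288.5,175.4)))
X[2]=.03;go(X)
```

```text
[0.52652687 0.31113603 0.07      ] (array([0.52854138, 0.31232281, 0.06444003]), [0.0013948329532209648, 0.0013948329532209734])
tool d mm [ 86.1 -86.4 304. ] units [ 0.345 -0.346  1.216] heading 0.0989 t 2.3 tcp [0.4496 0.2168 0.3341]
```

```bash
python3 -m pendant '[[[0.115,-0.115,0.1,0],[0.115,-0.115,0.1,0],[0.115,-0.115,0.1,0],[0,0,0.17,0],[0,0,0.17,0],[0,0,0.15,0],[0,0,0,0],[0,0,0,0]]]'
python3 - <<'E'
from h import *
for i in range(1): go([.527,.311,.03])
im=snapshot("side")[:,:,::-1];go([.527,.311,.03]);a=cv2.resize(im[120:220,240:360],None,fx=5,fy=5,interpolation=cv2.INTER_CUBIC);cv2.imwrite("pics/c4.png",a)
E
```

```text
t: 3.1
eef_pos: [0.5283, 0.3093, 0.1379]
tcp_rot: [3.138, 0.15, -0.0]
ft_force: [0.2, 0.5, 0.8]
opening: 0.997
grasp_force: 0.0
tool d mm [ -1.1  -1.8 107.9] units [-0.004 -0.007  0.432] heading 0.0952 t 3.1 tcp [0.5283 0.3093 0.1379]
tool d mm [ -1.8  -1.3 109. ] units [-0.007 -0.005  0.436] heading 0.0954 t 3.15 tcp [0.5287 0.3098 0.139 ]
```

View pics/c4.png

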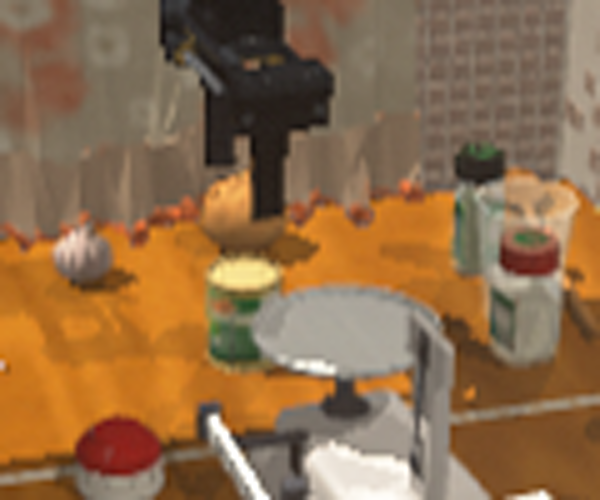

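The gripper is above the tin, with the fingers on either side of the lid (lid at about (289,174.6)). I descend and grip.

```bash
python3 -m pendant '[[[0,0,0.15,0],[0,0,0.15,0],[-0.005,0,0.08,0],[0,0,0.054,0],[0,0,0,0]]]' 1 15
python3 -m pendant '[[[0,0,0,0],[0,0,0,0],[0,0,0,0],[0,0,0,0],[0,0,0,0],[0,0,0,0]]]' 0 15
python3 -c "
from h import *
st()"
```

```text
t: 3.65
eef_pos: [0.5268, 0.3101, 0.0289]
tcp_rot: [-3.138, -0.151, -0.001]
ft_force: [-0.2, 0.2, -0.1]
opening: 0.997
grasp_force: 0.0
t: 4.25
eef_pos: [0.5265, 0.3103, 0.0289]
tcp_rot: [-3.138, -0.151, -0.001]
ft_force: [-0.9, 1.1, 2.7]
opening: 0.605
grasp_force: 15.0
4.25 [0.5265 0.3103 0.0289] op 57.5 gf 15.0 [-0.9  1.1  2.7]
```

```bash
python3 -m pendant '[[[0,0,-0.1,0],[0,0,-0.19,0],[0,0,-0.19,0],[0,0,-0.19,0],[0,0,-0.03,0],[0,0,0,0],[0,0,0,0],[0,0,0,0]]]'
python3 - <<'E'
from h import *
F=[]
st()
print(tri(("top",262.2,204.1),("side",308.6,186.2)),plane("top",262.2,204.1,.125))
for i in range(6): snapshot("top");F.append(observe()["ft_force"][2])
print(F,np.mean(F))
X,_=tri(("top",262.2,204.1),("side",308.6,186.2));X[2]=.2;go(X)
E
```

```text
t: 5.05
eef_pos: [0.5256, 0.3098, 0.2014]
tcp_rot: [3.137, 0.151, -0.005]
ft_force: [-0.2, -0.5, -2.7]
opening: 0.601
grasp_force: 15.0
5.05 [0.5256 0.3098 0.2014] op 57.1 gf 15.0 [-0.2 -0.5 -2.7]
(array([0.54651459, 0.10495018, 0.12170761]), [6.652038460031322e-06, 6.652038460030604e-06]) [0.54605495 0.10460851 0.125     ]
[np.float64(-2.8625843712864936), np.float64(-2.321060511273631), np.float64(-2.136139716416204), np.float64(-1.6628967083920223), np.float64(-2.538380103032158), np.float64(-2.487240423319453)] -2.3347169722866603
tool d mm [  0.4 206.1   3.1] units [0.002 0.825 0.012] heading 0.0965 t 5.35 tcp [0.5262 0.3101 0.203 ]
```

```bash
python3 -m pendant '[[[0,0.165,0,0],[0,0.165,0,0],[0.002,0.165,0,0],[0,0.165,0,0],[0,0.165,0,0],[0,0,0.1,0],[0,0,0.1,0],[0,0,0,0],[0,0,0,0]]]'
python3 - <<'E'
from h import *
im=snapshot("side")[:,:,::-1];cv2.imwrite("pics/c5.png",cv2.resize(im[120:260,240:380],None,fx=4,fy=4,interpolation=cv2.INTER_CUBIC))
go([.5465,.105,.122])
E
```

```text
t: 6.25
eef_pos: [0.5468, 0.105, 0.1539]
tcp_rot: [3.138, 0.152, -0.001]
ft_force: [-0.1, -0.1, -2.4]
opening: 0.598
grasp_force: 15.0
tool d mm [-0.7  0.1 32.5] units [-0.003  0.     0.13 ] heading 0.097 t 6.3 tcp [0.5472 0.1052 0.1545]
```

View pics/c5.png

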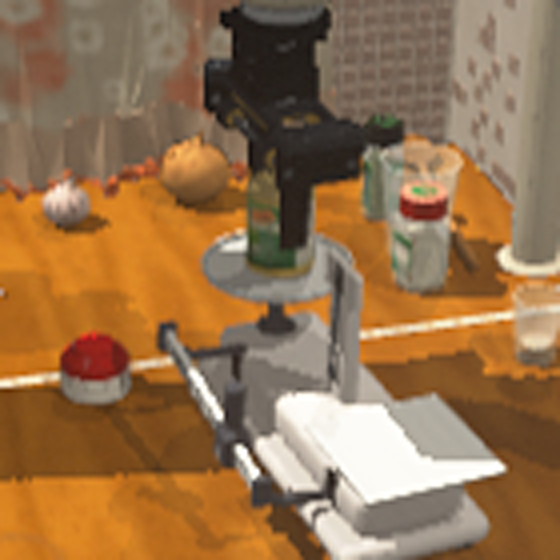

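The tin is centred just above the high dish at about (310,185). I lower it gently.

```bash
python3 -m pendant '[[[0,0,0.02,0],[0,0,0.02,0],[0,0,0.02,0],[0,0,0.02,0],[0,0,0.02,0],[0,0,0.016,0],[0,0,0,0],[0,0,0,0]]]'
python3 -m pendant '[[[0,0,0.004,0],[0,0,0.004,0],[0,0,0,0]]]'
```

```text
t: 7.1
eef_pos: [0.5464, 0.1049, 0.1245]
tcp_rot: [3.138, 0.152, -0.001]
ft_force: [-0.5, -0.4, 0.7]
opening: 0.599
grasp_force: 15.0
t: 7.4
eef_pos: [0.5465, 0.1049, 0.1225]
tcp_rot: [3.138, 0.152, -0.001]
ft_force: [-1.6, -0.5, -0.3]
opening: 0.601
grasp_force: 15.0
```

```bash
python3 -m pendant '[[[0,0,0.004,0],[0,0,0.004,0],[0,0,0,0],[0,0,0,0]]]'
python3 -m pendant '[[[0,0,0,0],[0,0,0,0],[0,0,0,0],[0,0,0,0]]]' 0.72
python3 -c "
from h import *
st()"
```

```text
t: 7.8
eef_pos: [0.5466, 0.1049, 0.1206]
tcp_rot: [3.138, 0.152, -0.0]
ft_force: [-1.0, -0.5, -0.6]
opening: 0.601
grasp_force: 15.0
t: 8.2
eef_pos: [0.5468, 0.1049, 0.1207]
tcp_rot: [3.138, 0.152, 0.0]
ft_force: [0.7, -0.5, 0.1]
opening: 0.721
grasp_force: 0.0
8.2 [0.5468 0.1049 0.1207] op 68.5 gf 0.0 [ 0.7 -0.5  0.1]
```

```bash
python3 -m pendant '[[[0,0,-0.06,0],[0,0,-0.12,0],[0,0,-0.18,0],[0,0,-0.19,0],[0,0.12,-0.1,0],[0,0.19,0,0],[0,0.19,0,0],[0,0.19,0,0]]]'
python3 - <<'E'
from h import *
st()
a=snapshot("top")[:,:,::-1];b=snapshot("side")[:,:,::-1];cv2.imwrite("pics/top2.png",a);cv2.imwrite("pics/side2.png",b)
A=cv2.resize(a[165:260,230:390],None,fx=5,fy=5,interpolation=cv2.INTER_CUBIC)[:300]
cv2.imwrite("pics/c6.png",np.vstack([cv2.resize(a[170:250,230:390],None,fx=4,fy=4,interpolation=cv2.INTER_CUBIC),cv2.resize(b[165:235,230:390],None,fx=4,fy=4,interpolation=cv2.INTER_CUBIC)]))
E
```

```text
t: 9.0
eef_pos: [0.5632, -0.0684, 0.2836]
tcp_rot: [3.138, 0.153, 0.001]
ft_force: [1.0, 0.2, 0.1]
opening: 0.723
grasp_force: 0.0
9.0 [ 0.5632 -0.0684  0.2836] op 68.7 gf 0.0 [1.  0.2 0.1]
```

View pics/c6.png

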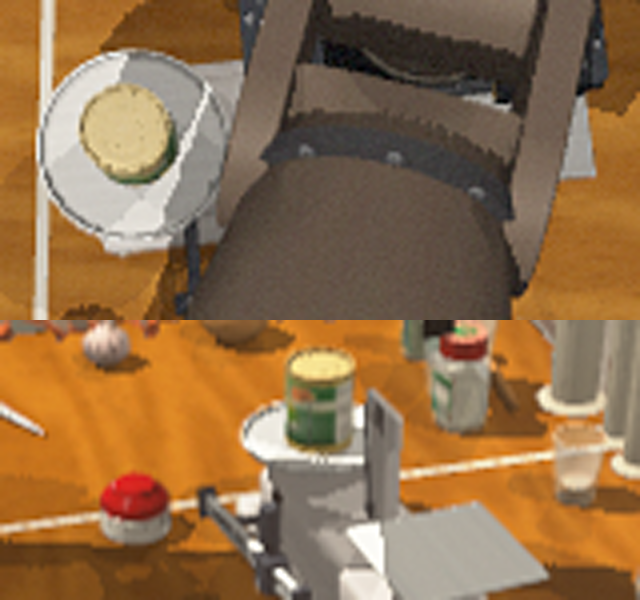

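The tin now stands upright on the dish, which is down, so the tin outweighs the poise. The wrist read 2.38 N while holding it, so it is about 243 g. The 200 g weight (middle compartment) suits.

Run:
```python
from h import *
g=cv2.imread("pics/top0.png",0);print(g[209:234,402:430])
g=cv2.imread("pics/side1.png",0);print(g[278:300,330:352])
```

```text
[[ 59  61  87 103  93  90  88  96 104  97 100  99  97  96  90  99 101  94
   95  89  90 109 151 107 103 131 115  69]
 [ 58  62  87 118 101  99  97  99 102  97  99  94  98  98  98 100  99  99
   96  90  91  91 107  91  93  82  73  83]
 [ 59  64  98  96  74  78  73  83  83  87  86  91  99  98  99 101  99  99
   99  91 145 144 142 131 132 125 103 107]
 [ 53  64  99  88  62  67  60  67  66  64  65  70  66  70  70  74  78  70
   82 138 145 140 154 149 149 149 145 129]
 [ 54  60 101  91  63  82  58  67  63  64  67  64  60  61  57  63  68  59
   56 113 112 112 115 118 109 120 114 115]
 [ 54  59 108  98  82  86  95 100  97  96  98  66  88  98  78  75  72  62
   57  72 119 121 117 116 116 117  88 118]
 [ 52  60 106  88  89  82  98 101 100  96  95  90  98  98 100  96  96  94
   88  88 102 148 128 127 130 128  93 121]
 [ 60  64 106  87  83  85  94 103 100 101 100 106 108 132 135 118 104  93
   92  93  97 154 145 147 131 126  84 126]
 [ 59  57 107  82  85  80 101 103  98  90 115 125 123 126 127 128 130 149
   82  90  96 151 146 149 130 128  79 152]
 [ 60  65 108  86  86  85 102 104  87 107 124 1
[... 3172 characters left out ...]
3 170 168 156 125 103 114 150
  117 114 120 137]
 [131 156 153 146 136 129 121 114 107  97  95  98 101 104 105 107 108  99
   77  73 103 106]
 [130 156 152 144 135 128 122 115 109 103 103 104 107 109 108 110 109 102
   90  66  69  79]
 [131 151 149 143 134 127 121 115 108 104 103 105 108 109 109 109 106 107
  105  76  72  73]
 [ 83 124 145 133 133 127 120 113 108 104 103 106 108 110 108 108 106 108
  108  96  78  69]
 [ 91  97 120 133 135 123 117 112 107 105 104 105 108 109 108 109 107 107
  108 105  81  71]
 [106 102  96 155 136 124 125 109 106 104 106 107 109 108 107 102 104 103
  102 102  89  66]
 [140  99  99 139 147 140 132 108 111 103 104 107 103 100  96  92  97  98
   98  99  95  76]]
```

Run:
```python
from h import *
print(tri(("top",415.3,219.5),("side",340.3,281.7)),plane("top",415.3,219.5,.048),plane("side",340.3,281.7,.048))
print(plane("top",416,222.3,.028))
for p in ([.512,-.3045,.048],[.512,-.3045,.028],[.512,-.3045,.0]):print(proj("top",np.array(p)),proj("side",np.array(p)))
go([.516,-.305,.15])
```

```text
(array([ 0.51548775, -0.30405768,  0.04831702]), [0.0009894024318188792, 0.0009894024318190002]) [ 0.51648277 -0.30441141  0.048     ] [ 0.5146173  -0.30362737  0.048     ]
[ 0.51084065 -0.31057707  0.028     ]
(np.float64(415.37518939526234), np.float64(221.13907470865635)) (np.float64(339.48238905466746), np.float64(282.07868016670994))
(np.float64(413.7974315127502), np.float64(221.87214902006082)) (np.float64(339.1087365242196), np.float64(287.9191797208315))
(np.float64(411.66697986799477), np.float64(222.86202166767708)) (np.float64(338.59603184607926), np.float64(295.9331798949647))
tool d mm [-68.9 228.1 133.2] units [-0.275  0.912  0.533] heading 0.092 t 9.1 tcp [ 0.5636 -0.0714  0.283 ]
```

```bash
python3 -m pendant '[[[-0.046,0.152,0,0],[-0.046,0.152,0.05,0],[-0.046,0.152,0.1,0],[-0.046,0.152,0.1,0],[-0.046,0.152,0.1,0],[-0.046,0.152,0.1,0],[0,0,0.1,0],[0,0,0,0],[0,0,0,0]]]' 0.5
python3 - <<'E'
from h import *
for i in range(2):
    go([.5155,-.304,.033]);im=snapshot("top")
cv2.imwrite("pics/top3.png",im[:,:,::-1])
E
```

```text
t: 10.0
eef_pos: [0.5169, -0.2998, 0.146]
tcp_rot: [-3.138, -0.152, 0.0]
ft_force: [-0.7, -1.3, 0.7]
opening: 0.5
grasp_force: 0.0
tool d mm [ -1.8   4.1 113. ] units [-0.007  0.017  0.452] heading 0.0969 t 10.0 tcp [ 0.5169 -0.2998  0.146 ]
tool d mm [ -2.3   4.  113.8] units [-0.009  0.016  0.455] heading 0.0975 t 10.05 tcp [ 0.5173 -0.2998  0.1468]
```

```bash
python3 -m pendant '[[[-0.008,0.016,0.15,0],[0,0,0.15,0],[0,0,0.1,0],[0,0,0.053,0],[0,0,0,0],[0,0,0,0]]]'
python3 -m pendant '[[[0,0,0,0],[0,0,0,0],[0,0,0,0],[0,0,0,0],[0,0,0,0],[0,0,0,0]]]' 0 25
```

```text
t: 10.7
eef_pos: [0.5158, -0.3047, 0.0338]
tcp_rot: [3.137, 0.152, 0.002]
ft_force: [-0.5, -0.1, -0.3]
opening: 0.499
grasp_force: 0.0
t: 11.3
eef_pos: [0.5163, -0.3057, 0.0353]
tcp_rot: [3.135, 0.151, 0.006]
ft_force: [-2.6, -0.6, 23.4]
opening: 0.176
grasp_force: 25.3
```

```bash
python3 -m pendant '[[[0,0,-0.02,0],[0,0,-0.06,0],[0,0,-0.15,0],[0,0,-0.19,0],[0,0,-0.19,0],[0,0,-0.06,0],[0,0,0,0],[0,0,0,0]]]'
python3 - <<'E'
from h import *
import math
st()
im=cv2.imread("pics/side2.png");a=snapshot("side")[:,:,::-1]
cv2.imwrite("pics/side3.png",a);
t=snapshot("top")[:,:,::-1];cv2.imwrite("pics/top3.png",t);st()
# platform centre via brightness corners in top0: crop corners
f=lambda u,v:(u/2.1+99.7,v/2.1+89.7)
c=[f(486,186),f(573,178),f(581,262),f(493,270)]
P=np.mean([plane("top",*q,.091) for q in c],0);print(P)
D=np.array([.5465,.105]);print(D-P[:2],math.atan2(-(D-P[:2])[0],(D-P[:2])[1]),np.linalg.norm(D-P[:2]))
b=cv2.resize(a[170:320,260:400],None,fx=4,fy=4,interpolation=cv2.INTER_CUBIC);cv2.imwrite("pics/c7.png",b)
go([P[0],P[1],.2])
E
```

```text
t: 12.1
eef_pos: [0.5145, -0.3041, 0.1994]
tcp_rot: [-3.137, -0.152, 0.001]
ft_force: [-0.2, 0.1, -1.7]
opening: 0.166
grasp_force: 29.4
12.1 [ 0.5145 -0.3041  0.1994] op 15.8 gf 29.4 [-0.2  0.1 -1.7]
12.2 [ 0.5144 -0.3041  0.1984] op 16.3 gf 29.4 [ 0.  -0.1 -1.8]
[ 0.57296411 -0.13287092  0.091     ]
[-0.02646411  0.23787092] 0.11079843627344116 0.23933851682695098
tool d mm [  74.8 -164.8   -1.5] units [ 0.299 -0.659 -0.006] heading 0.0965 t 12.2 tcp [ 0.5144 -0.3041  0.1984]
```

View pics/c7.png

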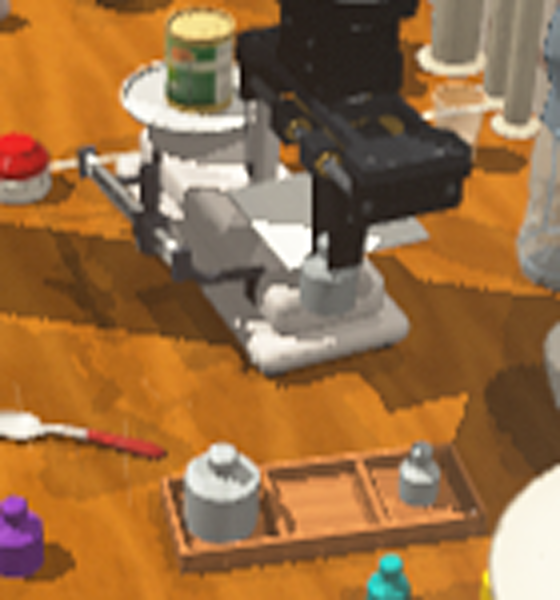

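The 200 g weight is held upright. The box shows the 500 g and 100 g still in place and an empty middle compartment. The tin stands on the low dish and the platform is high.

```bash
python3 -m pendant '[[[0.075,-0.165,0,0],[0.075,-0.165,0,0],[0.075,-0.165,0,0],[0.075,-0.165,0,0],[0,0,0.06,0],[0,0,0.04,0],[0,0,0,0],[0,0,0,0]]]'
python3 - <<'E'
from h import *
go([.573,-.133,.16])
C=np.array([.5597,-.014]);
for th in (.1,.11):
  ys=np.array([-np.sin(th),np.cos(th)]);xs=np.array([np.cos(th),np.sin(th)])
  for z in (.09,.1):
    P=plane("top",329.7,239.5,z)[:2]; print(z,"poise s",(P-C)@xs,(P-C)@ys)
E
```

```text
t: 13.0
eef_pos: [0.5734, -0.1339, 0.1743]
tcp_rot: [-3.138, -0.15, 0.002]
ft_force: [0.7, 0.0, -1.5]
opening: 0.169
grasp_force: 29.3
tool d mm [-0.3 -0.9 14.3] units [-0.001 -0.004  0.057] heading 0.0953 t 13.0 tcp [ 0.5734 -0.1339  0.1743]
0.09 poise s -0.10623923944650138 -0.04512560231583281
0.1 poise s -0.10682754341958717 -0.04467205806701553
0.09 poise s -0.10668517603105745 -0.04406097136650565
0.1 poise s -0.1072689152222919 -0.04360156685303115
```

```bash
python3 -m pendant '[[[0,0,0.03,0],[0,0,0.03,0],[0,0,0.03,0],[0,0,0.03,0],[0,0,0.03,0],[0,0,0.02,0],[0,0,0.01,0],[0,0,0,0],[0,0,0,0]]]'
```

```text
t: 13.9
eef_pos: [0.5737, -0.133, 0.13]
tcp_rot: [3.138, 0.152, 0.0]
ft_force: [-0.6, 0.1, -1.0]
opening: 0.168
grasp_force: 29.5
```

```bash
python3 -m pendant '[[[0,0,0.006,0],[0,0,0.006,0],[0,0,0,0],[0,0,0,0]]]'
python3 -m pendant '[[[0,0,0.004,0],[0,0,0.004,0],[0,0,0,0],[0,0,0,0]]]'
```

```text
t: 14.3
eef_pos: [0.5738, -0.1331, 0.1269]
tcp_rot: [3.138, 0.152, 0.0]
ft_force: [-0.7, 0.1, -1.1]
opening: 0.169
grasp_force: 29.5
t: 14.7
eef_pos: [0.5738, -0.1331, 0.1248]
tcp_rot: [3.138, 0.152, -0.0]
ft_force: [0.1, -0.5, -0.2]
opening: 0.168
grasp_force: 29.5
```

```bash
python3 -m pendant '[[[0,0,0,0],[0,0,0,0],[0,0,0,0],[0,0,0,0]]]' 0.45
python3 -m pendant '[[[0,0,-0.05,0],[0,0,-0.1,0],[0,0,-0.19,0],[0,0,-0.19,0],[0,0.15,0,0],[0,0.19,0,0],[0,0.19,0,0],[0,0.1,0,0],[0,0,0,0],[0,0,0,0]]]'
python3 - <<'E'
from h import *
st()
for n in ["side","top"]:
    im=snapshot(n)[:,:,::-1]; cv2.imwrite(f"pics/{n}4.png",im)
a=cv2.imread("pics/top4.png");b=cv2.imread("pics/side4.png")
r=lambda x,f:cv2.resize(x,None,fx=f,fy=f,interpolation=cv2.INTER_CUBIC)
print(b.shape)
L=r(a[165:265,235:385],4)   # 600x400
S=r(b[170:240,270:370],4)   #400x280
I=np.vstack([L[:300],np.hstack([S,r(b[185:255,285:335],4)])])
cv2.imwrite("pics/c8.png",np.vstack([r(a[180:250,235:385],4),np.pad(np.hstack([S,r(b[190:260,285:335],4)]),((0,0),(0,0),(0,0)))]))
E
```

```text
t: 15.1
eef_pos: [0.5738, -0.1331, 0.1249]
tcp_rot: [3.138, 0.152, 0.0]
ft_force: [0.2, -0.2, 0.3]
opening: 0.428
grasp_force: 0.0
t: 16.1
eef_pos: [0.5887, -0.2898, 0.2578]
tcp_rot: [-3.138, -0.15, -0.0]
ft_force: [0.2, 0.8, 0.2]
opening: 0.452
grasp_force: 0.0
16.1 [ 0.5887 -0.2898  0.2578] op 42.9 gf 0.0 [0.2 0.8 0.2]
(400, 640, 3)
```

```bash
cat >> h.py <<'E'
def lid(im,n):  # bgr; centroid of gold lid on dish
    x0,y0,x1,y1=(295,160,330,200) if n=="side" else (235,180,285,230)
    h=cv2.cvtColor(im[y0:y1,x0:x1],cv2.COLOR_BGR2HSV)
    m=cv2.inRange(h,(18,55,120),(32,150,255))
    k,l,s,c=cv2.connectedComponentsWithStats(m);i=1+np.argmax(s[1:,4]);return np.round(c[i]+[x0,y0],2),s[i].tolist()
E
python3 - <<'E'
from h import *
for f in ("side2","side3","side4","top2","top4"): print(f,lid(cv2.imread(f"pics/{f}.png"),f[:-1]))
for z in (.091,.105,.119): print([np.round(proj(n,np.array([.5465,.105,z+.072])),2) for n in ("side","top")])
E
```

```text
side2 (array([308.7 , 177.32]), [6, 12, 18, 16, 143])
side3 (array([308.73, 177.25]), [6, 12, 18, 16, 142])
side4 (array([309.06, 169.25]), [6, 5, 18, 15, 143])
top2 (array([260.81, 202.14]), [15, 11, 23, 24, 417])
top4 (array([259.52, 200.54]), [13, 9, 24, 25, 443])
[array([308.78, 175.03]), array([260.49, 201.82])]
[array([308.85, 171.17]), array([259.89, 201.01])]
[array([308.92, 167.28]), array([259.27, 200.19])]
```

Run:
```python
from h import *
for z in (.13,.12,.1,.09,.075): print(z,np.round([proj(n,np.array([.460,-.0697,z])) for n in("side","top")],1).tolist())
print(cv2.imread("pics/side4.png",0)[204:236,286:310])
print(cv2.imread("pics/top4.png",0)[230:250,318:344])
```

```text
0.13 [[297.3, 213.8], [330.4, 237.9]]
0.12 [[297.3, 216.7], [330.2, 238.2]]
0.1 [[297.2, 222.4], [329.9, 238.7]]
0.09 [[297.2, 225.3], [329.8, 238.9]]
0.075 [[297.2, 229.5], [329.6, 239.3]]
[[112 113 116 117 120 126 128 127 140 202 234 238 235 233 233 230 178 106
  112 112 107 105  99 100]
 [111 113 116 116 119 124 128 127 139 190 222 227 230 211 210 224 227 100
  106 111 112 113 114 114]
 [ 91 106 117 114 117 117 120 119 122 149 164 152 158 125 124 163 229 183
  175 102 108 110 116 135]
 [ 84  79  99 103 102  97  96  90  84  75  70  59  58  55  58 144 247 245
  243 205 126 130 136 155]
 [140  73  58  72  67  64  61  55  56  75  70  85  48  56 116 224 252 246
  251 251 215 144 146 147]
 [172 114  60  88 116 149 156 194 186 140 141 148  50  48 137 247 243 236
  240 241 241 222 224 215]
 [173 154 121 175 221 233 234 245 237 207 190 174  61  57 152 240 237 231
  228 227 230 244 252 249]
 [146 184 168 210 244 243 241 238 227 228 214 160  57  70 174 227 236 236
  232 230 229 231 242 242]
 [ 93 169 178 203 232 241 237 231 226 228 227 172  55  66 162 211 227 236
  235 232 230 229 229 229]
 
[... 3803 characters left out ...]
21 123 120
  118 123 119 122 144 128 147 141]
 [ 54  50  52  49  50  75  61  53  54  62  79 121 113 116 116 124 120 115
  115 124 121 119 124 120 130 128]
 [ 53  59  58  58  54  60  73  72  54  57  58 109 118 119 116 114 115 116
  119 123 118 118 118 119 122 117]
 [ 58  56  57  59  56  52  64  60  52  49  99 114 116 109 114 112 116 118
  115 114 115 111 115 119 116 116]
 [ 63  60  56  57  56  53  53  56  49  99 106 112 110 109 112 109 112 116
  115 112 112 113 112 115 115 115]
 [ 57  56  55  59  57  54  54  52  71 122 127 125 112 112 112 110 113 111
  112 110 112 106 107 104 103 105]
 [ 60  65  65  62  60  76  74  57 107 121 116 112 109 110 109 113 115 113
  111 109 111  98 103 103 105 101]]
```

```bash
python3 -c "
from h import *
print(tri(('side',297.7,216.3),('top',330,238)))
go([.460,-.0697,.2])"
```

```text
(array([ 0.4609102 , -0.06918253,  0.12094077]), [0.0005588419762286454, 0.0005588419762288095])
tool d mm [-107.  -230.5   57.9] units [-0.428 -0.922  0.232] heading 0.0974 t 16.2 tcp [ 0.5889 -0.2887  0.258 ]
```

```bash
python3 -m pendant '[[[-0.071,-0.154,0,0],[-0.071,-0.154,0,0],[-0.071,-0.154,0,0],[-0.071,-0.154,0,0],[-0.071,-0.154,0,0],[-0.071,-0.154,0,0],[0,0,0.15,0],[0,0,0.08,0],[0,0,0,0],[0,0,0,0]]]' 0.32 5
python3 -c "
from h import *
go([.461,-.0692,.101])"
```

```text
t: 17.2
eef_pos: [0.4609, -0.0697, 0.2007]
tcp_rot: [3.138, 0.153, 0.001]
ft_force: [0.5, -1.2, 0.2]
opening: 0.322
grasp_force: 0.0
tool d mm [ 0.1 -0.5 99.7] units [ 0.001 -0.002  0.399] heading 0.0975 t 17.2 tcp [ 0.4609 -0.0697  0.2007]
```

```bash
python3 -m pendant '[[[0,0,0.12,0],[0,0,0.12,0],[0,0,0.08,0],[0,0,0.05,0],[0,0,0.03,0],[0,0,0,0],[0,0,0,0]]]'
python3 -m pendant '[[[0,0,0,0],[0,0,0,0],[0,0,0,0],[0,0,0,0]]]' 0.21
python3 -c "
from h import *
st();th=.104
d=.072
s=observe()['eef_pos'];go([s[0]-np.sin(th)*d,s[1]+np.cos(th)*d,.103])"
```

```text
t: 17.9
eef_pos: [0.4612, -0.0703, 0.1007]
tcp_rot: [3.137, 0.152, 0.002]
ft_force: [-0.6, 0.1, -0.1]
opening: 0.32
grasp_force: 0.0
t: 18.3
eef_pos: [0.4608, -0.0703, 0.1001]
tcp_rot: [3.138, 0.152, 0.001]
ft_force: [0.1, -0.2, -0.3]
opening: 0.209
grasp_force: 0.4
18.3 [ 0.4608 -0.0703  0.1001] op 19.8 gf 0.4 [ 0.1 -0.2 -0.3]
tool d mm [ -0.5 -72.   -2.9] units [-0.002 -0.288 -0.012] heading 0.0966 t 18.3 tcp [ 0.4608 -0.0703  0.1001]
```

```bash
python3 -m pendant '[[[0,-0.03,0,0],[0,-0.04,0,0],[0,-0.04,0,0],[0,-0.04,-0.006,0],[0,-0.04,-0.006,0],[0,-0.03,0,0],[0,-0.02,0,0],[0,0,0,0],[0,0,0,0],[0,0,0,0]]]'
python3 - <<'E'
from h import *
for n in ("side","top"):
    im=snapshot(n)[:,:,::-1];cv2.imwrite(f"pics/{n}5.png",im)
    try: print(n,lid(im,n))
    except Exception as e: print(n,e)
st()
E
```

```text
t: 19.3
eef_pos: [0.4549, -0.0107, 0.1028]
tcp_rot: [3.138, 0.151, -0.0]
ft_force: [-0.1, -1.2, 0.3]
opening: 0.209
grasp_force: 0.0
side (array([310.25, 170.78]), [6, 7, 18, 9, 120])
top (array([259.72, 200.77]), [14, 9, 23, 25, 406])
19.4 [ 0.4549 -0.0107  0.1028] op 20.2 gf 0.0 [ 0.3  1.  -0.6]
```

```bash
python3 -m pendant '[[[0,-0.02,0,0],[0,-0.03,0,0],[0,-0.03,0,0],[0,-0.02,0,0],[0,-0.01,0,0],[0,0,0,0],[0,0,0,0],[0,0,0,0],[0,0,0,0],[0,0,0,0]]]'
python3 - <<'E'
from h import *
for n in ("side","top"):
    im=snapshot(n)[:,:,::-1];cv2.imwrite(f"pics/{n}6.png",im)
    print(n,lid(im,n))
st()
E
```

```text
t: 20.4
eef_pos: [0.4523, 0.0168, 0.1029]
tcp_rot: [3.138, 0.151, 0.0]
ft_force: [-0.2, 0.3, -0.5]
opening: 0.208
grasp_force: 0.0
side (array([310.39, 172.06]), [7, 8, 17, 10, 121])
top (array([259.41, 200.63]), [14, 10, 23, 23, 385])
20.5 [0.4522 0.0168 0.1029] op 19.7 gf 0.0 [ 0.3 -0.7  0.2]
```

```bash
python3 -m pendant '[[[0,0.006,0,0],[0,0,0,0],[0,0,-0.06,0],[0,0,-0.15,0],[0,0.15,-0.12,0],[0,0.19,0,0],[0,0.19,0,0],[0,0.19,0,0],[0,0.19,0,0],[0,0,0,0]]]' 0.25
python3 - <<'E'
from h import *
for i in range(4):
  for n in ("side","top"):
    im=snapshot(n)[:,:,::-1];print(n,lid(im,n))
cv2.imwrite("pics/top7.png",im);cv2.imwrite("pics/side7.png",snapshot("side")[:,:,::-1])
st()
E
```

```text
t: 21.5
eef_pos: [0.4747, -0.2157, 0.1852]
tcp_rot: [3.137, 0.145, 0.001]
ft_force: [0.3, 1.3, -0.0]
opening: 0.248
grasp_force: 0.0Traceback (most recent call last):
  File "<stdin>", line 4, in <module>
  File "h.py", line 24, in lid
    k,l,s,c=cv2.connectedComponentsWithStats(m);i=1+np.argmax(s[1:,4]);return np.round(c[i]+[x0,y0],2),s[i].tolist()
                                                    ~~~~~~~~~^^^^^^^^^
    return _wrapfunc(a, 'argmax', axis=axis, out=out, **kwds)
    return bound(*args, **kwds)
ValueError: attempt to get argmax of an empty sequence
```

```bash
python3 -m pendant '[[[0.1,0.1,-0.1,0],[0.15,0.1,-0.1,0],[0.15,0.1,-0.05,0],[0,0,0,0],[0,0,0,0]]]'
python3 - <<'E'
from h import *
for i in range(4):
  for n in ("side","top"):
    im=snapshot(n)[:,:,::-1]
    cv2.imwrite(f"pics/{n}7.png",im)
    if n=="side":print(n,lid(im,n))
print(lid(im,n));st()
E
```

```text
t: 22.05
eef_pos: [0.5799, -0.2742, 0.2464]
tcp_rot: [-3.137, -0.153, 0.002]
ft_force: [-0.6, 0.7, -0.4]
opening: 0.25
grasp_force: 0.0
side (array([309.05, 173.35]), [6, 8, 18, 15, 154])
side (array([309.93, 172.08]), [6, 8, 18, 10, 130])
side (array([310.  , 172.09]), [7, 8, 17, 10, 129])
side (array([309.91, 172.06]), [7, 8, 17, 10, 127])
(array([260.14, 201.27]), [14, 10, 23, 24, 429])
22.45 [ 0.5796 -0.2752  0.2473] op 23.7 gf 0.0 [ 0.5 -0.1 -0.7]
```

```bash
cat >> h.py <<'E'
def shift(im,ref,box):  # translation of ref patch into im by ECC
    x0,y0,x1,y1=box;T=ref[y0:y1,x0:x1]
    P=cv2.matchTemplate(im[y0-12:y1+12,x0-6:x1+6],T,cv2.TM_CCOEFF_NORMED);_,_,_,(mx,my)=cv2.minMaxLoc(P)
    W=np.array([[1,0,x0-6+mx],[0,1,y0-12+my]],np.float32)
    cc,W=cv2.findTransformECC(cv2.cvtColor(T,6),cv2.cvtColor(im,6),W,cv2.MOTION_TRANSLATION)
    return round(float(W[0,2]-x0),2),round(float(W[1,2]-y0),2),round(cc,3)
def tilt(im):
    lo=cv2.imread("pics/side2.png");hi=cv2.imread("pics/side4.png")
    a=shift(im,lo,(299,170,319,192));b=shift(im,hi,(299,162,319,184))
    print(a,b,"g heavy platform: from lo",round(-45-a[1]*90/8.0,1),"from hi",round(45-b[1]*90/8.0,1))
E
python3 - <<'E'
from h import *
for f in ("side2","side3","side4","side7"): print(f);tilt(cv2.imread(f"pics/{f}.png"))
E
```

```text
side2
(-0.14, 0.02, 0.996) (-0.32, 8.08, 0.975) g heavy platform: from lo -45.2 from hi -45.9
side3
(-0.24, 0.02, 0.992) (-0.37, 8.05, 0.973) g heavy platform: from lo -45.2 from hi -45.6
side4
(0.09, -8.01, 0.976) (-0.13, 0.02, 0.994) g heavy platform: from lo 45.1 from hi 44.8
side7
(-0.04, -4.27, 0.972) (-0.24, 3.68, 0.969) g heavy platform: from lo 3.0 from hi 3.6
```

Tilt from tracking the tin is about +3.3 g (platform side heavy). I slide the poise 3.3 mm more toward the dish.

```bash
python3 -c "
from h import *
go([.4522,.0168,.2]);tilt(snapshot('side')[:,:,::-1])"
```

```text
tool d mm [ -98.6 -302.9   47.3] units [-0.395 -1.212  0.189] heading 0.0966 t 22.45 tcp [ 0.5796 -0.2752  0.2473]
(-0.03, -4.28, 0.972) (-0.23, 3.7, 0.969) g heavy platform: from lo 3.2 from hi 3.4
```

```bash
python3 -m pendant '[[[-0.079,-0.151,0,0],[-0.079,-0.151,0,0],[-0.079,-0.151,0,0],[-0.079,-0.151,0,0],[-0.079,-0.151,0,0],[0,-0.152,0,0],[0,-0.152,0,0],[0,-0.152,0,0],[0,0,0.12,0],[0,0,0.069,0]]]' 0.32
python3 -m pendant '[[[0,0,0,0],[0,0,0,0],[0,0,0,0]]]'
python3 -c "
from h import *
go([.4522,.0168,.103])"
```

```text
t: 23.5
eef_pos: [0.4518, 0.0176, 0.1991]
tcp_rot: [3.138, 0.155, 0.001]
ft_force: [-0.1, -0.4, -0.0]
opening: 0.316
grasp_force: 0.0
t: 23.8
eef_pos: [0.4529, 0.0161, 0.2008]
tcp_rot: [3.138, 0.151, 0.002]
ft_force: [0.9, 0.4, -0.1]
opening: 0.319
grasp_force: 0.0
tool d mm [-0.7 -0.8 97.8] units [-0.003 -0.003  0.391] heading 0.096 t 23.8 tcp [0.4529 0.0161 0.2008]
```

```bash
python3 -m pendant '[[[-0.002,-0.003,0.12,0],[0,0,0.12,0],[0,0,0.08,0],[0,0,0.045,0],[0,0,0.026,0],[0,0,0,0],[0,0,0,0]]]'
python3 -m pendant '[[[0,0,0,0],[0,0,0,0],[0,0,0,0],[0,0,0,0]]]' 0.21
python3 -c "
from h import *
go([.45185,.0201,.103])"
```

```text
t: 24.5
eef_pos: [0.4523, 0.017, 0.1028]
tcp_rot: [3.138, 0.151, 0.002]
ft_force: [0.9, -0.4, -0.2]
opening: 0.322
grasp_force: 0.0
t: 24.9
eef_pos: [0.4519, 0.0171, 0.1023]
tcp_rot: [3.138, 0.152, 0.001]
ft_force: [-0.7, -0.8, -1.1]
opening: 0.21
grasp_force: 0.0
tool d mm [ 0.2 -3.  -0.7] units [ 0.001 -0.012 -0.003] heading 0.0966 t 24.9 tcp [0.4519 0.0171 0.1023]
```

Push 3.2 mm, back off, lift, and move aside to the clear spot.

```bash
python3 -m pendant '[[[0,-0.006,0,0],[0,-0.007,0,0],[0,0,0,0],[0,0,0,0],[0,0.006,0,0],[0,0,0,0],[0,0,0,0]]]'
python3 -m pendant '[[[0,0,-0.06,0],[0,0,-0.15,0],[0,0,-0.19,0],[0,0,-0.18,0],[0,0.16,0,0],[0,0.19,0,0],[0,0.19,0,0],[0,0.19,0,0],[0.1,0.16,0,0],[0.12,0.15,0,0]]]' 0.25
python3 -m pendant '[[[0.12,0.1,0,0],[0.12,0.1,0,0],[0,0,0,0],[0,0,0,0],[0,0,0,0],[0,0,0,0],[0,0,0,0],[0,0,0,0]]]'
python3 - <<'E'
from h import *
st()
for i in range(3):
    s=snapshot("side")[:,:,::-1];tilt(s)
a=snapshot("top")[:,:,::-1]
r=lambda x,f:cv2.resize(x,None,fx=f,fy=f,interpolation=cv2.INTER_CUBIC)
P=r(s[160:260,270:400],6)
cv2.imwrite("pics/c9.png",np.hstack([r(s[165:240,280:360],5),r(a[170:245,250:330],5)]))
cv2.imwrite("pics/side8.png",s);cv2.imwrite("pics/top8.png",a)
E
```

```text
t: 25.6
eef_pos: [0.4517, 0.0188, 0.1021]
tcp_rot: [3.138, 0.151, 0.0]
ft_force: [-0.7, -0.4, -0.9]
opening: 0.209
grasp_force: 0.0
t: 26.6
eef_pos: [0.5315, -0.237, 0.2475]
tcp_rot: [3.138, 0.149, 0.001]
ft_force: [1.3, 0.7, -0.7]
opening: 0.251
grasp_force: 0.0
t: 27.4
eef_pos: [0.5958, -0.2783, 0.2476]
tcp_rot: [3.138, 0.152, 0.001]
ft_force: [0.7, -0.2, 0.8]
opening: 0.251
grasp_force: 0.0
27.4 [ 0.5958 -0.2783  0.2476] op 23.8 gf 0.0 [ 0.7 -0.2  0.8]
(-0.07, -3.98, 0.972) (-0.26, 3.97, 0.967) g heavy platform: from lo -0.2 from hi 0.3
(-0.07, -3.99, 0.972) (-0.26, 3.97, 0.967) g heavy platform: from lo -0.1 from hi 0.3
(-0.06, -3.99, 0.972) (-0.25, 3.97, 0.967) g heavy platform: from lo -0.1 from hi 0.3
```

Balanced, at about 0 ± 1 g. I use the last picture as a final check.

View pics/c9.png

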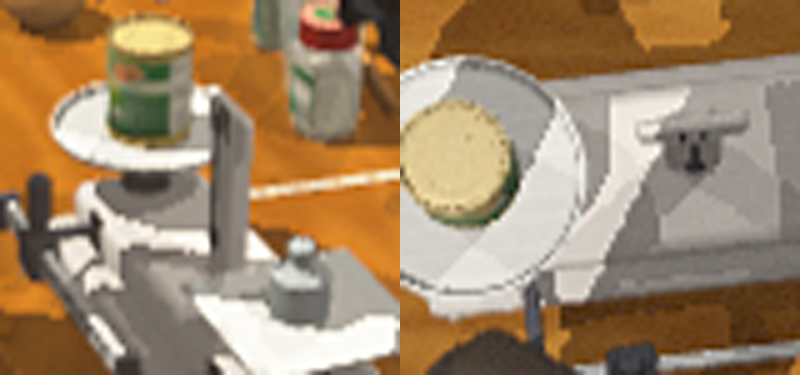

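The tin is upright on the dish and the 200 g weight stands on the platform. In the right half the pointer (694,155) sits between the two black marks (679,133) and (705,133).

```bash
python3 -c "
from h import *
k=np.array([.4519,.0201-.0019])-np.array([.5597,-.014]);print('poise mm',75-1e3*(k@[-np.sin(.104),np.cos(.104)]))
print(sign_off())"
```

```text
poise mm 31.78297983030246
the job is handed in; nothing more can be done
None
```

The scale is balanced, with the pointer between the two black marks: the tin weighs about 232 g (the 200 g weight plus the poise at roughly 32 mm, my estimate from the images), and the job was handed in at about 27.5 s.

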